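# Load the came block under the leaf spring of the hold-down jig

## Robot

A 6-joint arm with a two-finger parallel gripper is mounted at the origin on a cart in front of the work surface, level with it; the furniture and walls round the work are solid. World frame = base frame: x ahead of the robot, y to its left, z up, the work surface at z = 0. Lengths are in m, angles in rad, forces in N, time in s.
With the tool pointing down it reaches from about 0.275 to 0.725 m from the base axis. Payload 15.9 kg.
Tool frame: the origin (TCP) lies midway between the tips of the shut fingers; the grasp point (between the pads) lies 19 mm behind it; z points along the fingers, y is the direction in which the jaws open and shut (so a half turn about z gives the same grasp; the last joint's range is limited). The gripper opens to 85 mm and grips with 20 to 120 N. Pads are 22 mm wide; open, the fingers measure 114 mm over their backs; the gripper's body (76 mm by 85 mm) begins 54 mm behind the grasp point. The pads swing forward as they close: fully open they stand 13 mm farther back than shut.
Start: joints at [1.348, 0.213, -0.034, 1.323, 0, 1.571], TCP at [0.11, 0.488, 0.199] pointing down, gripper open.
Joint ranges: [-2.98, 2.98], [-0.74, 1.72], [-1.14, 1.35], [-2.1, 2.04], [-1.57, 1.44], [-3.14, 3.14]. Speed limits (rad/s): [1.89, 1.89, 2.39, 2.57, 3.14, 3.14].

## Interface

Orientations are given as a unit quaternion [x, y, z, w].
In Python, from cell import arm, inverse_kinematics, vision, order, boxes_of, tip_of gives the robot as it stands. Calls block until the motion is done:
- arm.goto(position, orientation): joint-space move of the TCP to a pose.
- arm.move_straight(position, attitude=None, v=0.15, threshold=None): straight line of the TCP; attitude=None keeps the orientation; v is the mean speed in m/s. With threshold (N) it stops when the force on the tool has changed by that much, and returns True; else False.
- arm.move_joints(angles): joint-space move.
- arm.release() and arm.close_gripper(): open the fingers fully, or close them until they stop; the grip force is fixed at half the most.
- arm.wait(seconds).
- inverse_kinematics(position, orientation): joint angles nearest the present ones, or None.
- arm.state(): the state.
- vision.get_image(name): name is "scene" or "top" or "wrist"; returns a dict with "pixels" (400x640x3 uint8, red, green, blue), "fx", "fy", "cx", "cy" (pixels), "world_from_camera" (4x4, takes a point from camera to world coordinates). Camera axes: x right, y down, z forward; pixel columns grow to the right and rows downward; lengths in m; the calibration is good to about 2 mm. A picture is of the moment at which its call begins. There is no depth.
A pose or a line that the arm cannot do raises arm.PlanningError and nothing moves.
- order.hand_in(): hands the job in, once; it reports no verdict.
Trained networks look in the newest picture that a camera, given by its name, has taken for a name from the list of things; names that differ only in an ending like _2 or _b are one class to them, and where a whole thing is asked for, a point or a joint stands for the part that bears it (a point fixed in the world has none). Each returns a list of dicts, best first, with "conf" (0 to 1); they miss things now and then, are a little off and sometimes report something else, mostly with a low value. They report only what shows in the picture. A call takes as long as a camera call. They do not tell look-alikes from the thing itself.
- boxes_of(thing, camera): "position" ([x, y, z] in m, in the coordinates of the camera as it stood for that picture, good to about 4 mm: the middle of the surface that is visible of it).
- tip_of(thing, camera): "position" ([x, y, z] in m, in the coordinates of the camera as it stood for that picture, good to about 4 mm: a listed point, or the origin of a listed thing).
The state is a dict: "t": time; "qpos": joint angles; "qd": joint speeds; "tau": joint torques, N m; "ee_pos": TCP position; "tool_rot": TCP orientation; "force": force on the tool from outside, world axes, zero at the start; "wrist_torque": the same for the moment, N m; "gripper_width": opening from 0.0 (shut) to 1.0 (fully open).
Only numpy, scipy, OpenCV 4.12 (cv2) and the standard library are available. Lean on these libraries where they do the work, as an engineer would, in place of code of your own. Each camera call takes 0.05 s, during which the arm holds its last target.

## Task

Load the wooden came block into the metal hold-down jig: with the fingertips in its finger trough press the block down hard against the sprung plate beneath it and, keeping it pressed flat, slide it along the jig under the bar and the leaf spring until it is fully home against the end stop and the sprung plate pops up behind it. Only press and push the block: do not grasp or lift it, do not push on the sprung plate itself, and leave the tools and the dish around the jig alone. Finish with the hand clear of everything.

Things in the scene. Friction and masses are not known exactly. Their poses are not given: they have to be found in the camera images.
- jig: Fixed metal jig on the table, aluminium base 252 x 124 x 12 mm. Origin: centre of its underside; +x is the sliding direction, from the open end to the end stop; z up. The bed is the top of the base (z = 12 mm). Two dark steel rails along x, 79 mm apart inside, tops at z = 32 mm, guide the block. The end stop's face is at x = +112 mm, its top at z = 34 mm.
- came_block: Loose light wooden block 130 (x) x 76 (y) x 20 mm, about 0.16 kg. Origin: centre of its underside; +x to the end stop. It starts between the rails on the sprung plate, underside 10 mm above the bed; so raised, its front would strike the bar. Pressed onto the bed (5 N to begin, 10 N at the bottom) it passes 4 mm under the bar. At home its centre is at jig x = +47 mm, 87 to 103 mm from the start.
- trough (a point): Centre of the floor of the finger trough, an open cross groove in the rear half of the came block: 44 mm long (x), 76 mm wide, 6 mm deep; floor 14 mm above the block's underside. Its front wall, 22 mm ahead of this point, takes the push (about 5 N at first, 10 to 20 N under the spring). At home this point is 46 mm before the bar. Back off the wall before raising the fingers, or they drag the block's rear up.
- block_front (a point): Middle of the lower front edge of the came block. Axes as the block's.
- stop_face (a point): Foot of the end stop's face in the middle of the channel, at bed height (12 mm above the table); axes as the jig's. The block is home when its front edge meets this point.
- latch_plate: Sprung steel plate in the jig's bed, 76 (x) x 40 (y) mm, centred at jig x = -60 mm (from -98 to -22 mm). Origin: centre of its top. It moves only vertically: top 22 mm above the table when up, pushed down to 12 mm by the block when that is flat on the bed. When the block is home its rear end is 4 mm past the plate, which pops up behind it and locks it in, if nothing lifts the block.
- leaf_spring (a joint): Angle of the leaf spring (rad): 0 hanging free (tips 5 to 7 mm lower than the top of the pressed block), about 0.2 when it is raised and lying on the block. It presses on the block with about 4 N.
- marker_silver: Bystander: grey marker with black cap, 14 x 132 mm, loose beside the jig. Origin on its underside.
- glass_cutter: Bystander: pencil-like glass cutter, 14 x 137 mm, loose beside the jig. Origin on its underside.
- dish: Bystander: small round glass dish, 37 mm wide, 16 mm high, loose beside the jig. Origin on its underside.
- acid_brush: Bystander: thin flux brush with tin handle, 15 x 147 mm, loose beside the jig. Origin on its underside.
- bar_edge (a point): Middle of the lower near edge of the dark steel bar that crosses the jig's channel at jig x = +58 to +74 mm: underside 36 mm, bolt heads 51 mm above the table. A leaf spring of two steel tongues slopes down and forward from the bar. Axes as the jig's.
Not all that is in view belongs to the job. Leave any green look-alike of the came_block alone.

How it is judged:
On the way:
1. the block is pressed down flat on the bed, its front still short of the spring's end (height (world z) of came_block below 0.0158 m and x of block_front in the frame of stop_face below -0.015 m), for 0.1 s.
At the end, for the whole second after the job is handed in: The block's front edge is within 6 mm of the end stop, the block lies flat on the bed (underside within 2.5 mm of it, tilt under 0.04 rad) and at rest, the leaf spring rests raised on it (over 0.08 rad), and the sprung plate stands up behind it (within 2 mm of its full height) (x of block_front in the frame of stop_face above -0.006 m and height (world z) of came_block below 0.0145 m and angle between came_block's own z axis and vertical below 0.04 rad and height (world z) of latch_plate above 0.02 m and value of joint leaf_spring above 0.08 rad and linear speed of came_block below 0.01 m/s); the robot touches nothing.
It fails at once if the block is lifted (over 8 mm above its start height) or tipped (height (world z) of came_block above 0.03 m or angle between came_block's own z axis and vertical above 0.2 rad).
It fails at once if the fingers push on the sprung plate itself (over 2 N) (contact force between the fingers and latch_plate above 2 N).
It fails at once if a bystander is moved by more than 20 mm (distance of any of marker_silver, glass_cutter, dish, acid_brush from where it was at the start of the episode above 0.02 m).
It also fails if it takes over 54 s, if anything falls off the work surface, if the arm or the gripper's body presses on something with over 40 N, if the wrist force passes 120 N, or if a joint passes its speed limit or range.

## Working session

There is one attempt and no reset: what is moved stays moved. The work goes in short steps, each a Python script; the robot and the scene stay as the last script left them, time stands still between calls to the robot, and variables do not carry over. Pictures are saved under pics/ and viewed, and the job is handed in when it is done.

```bash
mkdir -p pics; ls
python3 - <<'E'
from cell import arm, vision, boxes_of, tip_of
import cv2, numpy as np
s=arm.state(); print(s['t'],s['ee_pos'],s['tool_rot'],s['force'])
for c in ['scene','top']:
    im=vision.get_image(c); cv2.imwrite(f'pics/{c}0.png',im['pixels'][:,:,::-1])
    T=np.array(im['world_from_camera'])
    for n in ['trough','block_front','stop_face','bar_edge','came_block','jig','latch_plate']:
        for d in tip_of(n,c)[:3]:
            p=np.array(d['position']); w=T[:3,:3]@p+T[:3,3]
            print(c,n,round(d['conf'],2),w.round(4),(im['fx']*p[0]/p[2]+im['cx']).round(),(im['fy']*p[1]/p[2]+im['cy']).round())
print(arm.state()['t'])
E
```

```text
pics
0.0 [0.11038606 0.48727163 0.19810301] [ 1.11183054e-01  9.93799772e-01 -5.78169319e-04 -8.17435850e-05] [-0.66382472 -0.64871788  0.20279113]
scene trough 0.94 [ 0.4264 -0.027   0.0349] 288.0 234.0
scene trough 0.67 [ 0.6403 -0.2948  0.0111] 428.0 246.0
scene block_front 0.97 [ 0.5276 -0.0115  0.0166] 312.0 215.0
scene block_front 0.84 [ 0.6391 -0.1954  0.0025] 393.0 229.0
scene bar_edge 0.55 [ 0.5714 -0.007   0.0387] 321.0 200.0
scene came_block 0.84 [ 0.4622 -0.0206  0.0269] 297.0 228.0
scene came_block 0.72 [ 6.415e-01 -2.639e-01  5.000e-04] 416.0 242.0
scene jig 0.9 [ 0.5135 -0.0129 -0.0007] 309.0 223.0
scene latch_plate 0.3 [ 0.4597 -0.0217  0.0255] 296.0 229.0
top trough 0.87 [ 0.6393 -0.2952  0.015 ] 453.0 138.0
top trough 0.7 [ 0.4322 -0.0228  0.0395] 332.0 236.0
top block_front 0.98 [ 0.5281 -0.0062  0.0222] 323.0 191.0
top block_front 0.67 [ 0.639  -0.1976  0.0055] 408.0 140.0
top stop_face 0.79 [0.6251 0.0043 0.0084] 317.0 149.0
top stop_face 0.32 [ 0.4426 -0.143   0.006 ] 386.0 229.0
top bar_edge 0.93 [ 0.5743 -0.0056  0.0364] 322.0 169.0
top came_block 0.92 [ 0.465  -0.0223  0.0215] 331.0 220.0
top came_block 0.58 [ 6.436e-01 -2.536e-01 -2.000e-04] 432.0 138.0
top jig 0.8 [ 0.5146 -0.0086 -0.0013] 324.0 198.0
0.8
```

Run:
```python
import cv2
a=cv2.imread('pics/top0.png');cv2.imwrite('pics/topc.png',cv2.resize(a[110:290,230:490],None,fx=3,fy=3,interpolation=cv2.INTER_CUBIC))
```

```text
(no output)
```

View pics/topc.png

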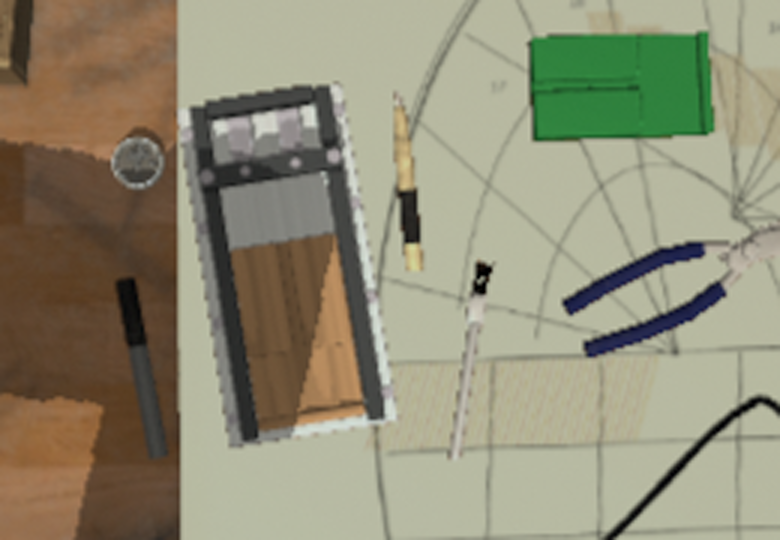

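View pics/scene0.png

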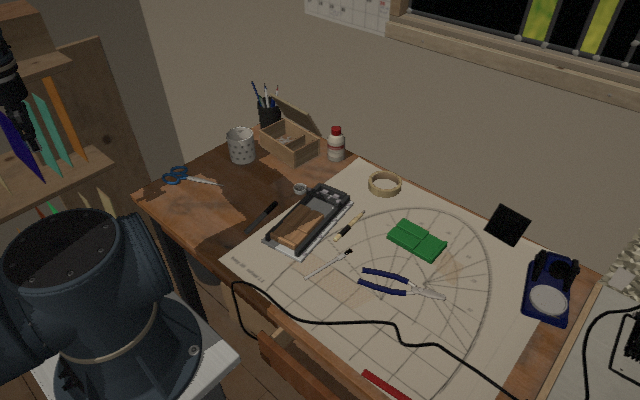

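The wooden block in the jig (top view 331,220) is the one meant. The green one lying free on the sheet (432,138) is the look-alike. Next I close the gripper and take a wrist view over the jig.

```bash
cat > h.py <<'E'
from cell import arm, inverse_kinematics, vision, order, boxes_of, tip_of
import cv2, numpy as np
def quat(psi): return [-np.sin(psi/2),np.cos(psi/2),0,0]
def look(c,name,things=()):
    im=vision.get_image(c); cv2.imwrite(f'pics/{name}.png',im['pixels'][:,:,::-1])
    np.savez(f'pics/{name}.npz',**im)
    T=np.array(im['world_from_camera'])
    for n in things:
        for d in tip_of(n,c)[:2]:
            p=np.array(d['position']); w=T[:3,:3]@p+T[:3,3]
            print(c,n,round(d['conf'],2),w.round(4),(im['fx']*p[0]/p[2]+im['cx']).round(),(im['fy']*p[1]/p[2]+im['cy']).round())
    return im
E
python3 - <<'E'
from h import *
arm.close_gripper()
q=quat(0.15)
print(inverse_kinematics([0.43,-0.023,0.26],q))
arm.goto([0.43,-0.023,0.26],q)
s=arm.state(); print(s['t'],s['ee_pos'],s['tool_rot'],s['force'],s['gripper_width'],s['qpos'])
look('wrist','w0',['trough','block_front','stop_face','bar_edge','came_block','jig'])
look('top','t1',['trough','block_front','stop_face','bar_edge'])
E
```

```text
[-0.05343745  0.06698721 -0.05096708  1.45284205  0.         -0.20343745]
3.7333 [ 0.43005527 -0.02247919  0.25993362] [-7.52180415e-02  9.97167107e-01  7.81481775e-05 -2.16845145e-05] [ 0.91154818 -0.43501164 -0.06188257] -0.003825373961624181 [-5.23438613e-02  6.71012524e-02 -5.10104506e-02  1.45274753e+00
  1.49504731e-04 -2.02922167e-01]
wrist trough 0.77 [ 0.6433 -0.2994  0.0144] 135.0 258.0
wrist trough 0.62 [ 0.4316 -0.025   0.0386] 313.0 164.0
wrist block_front 0.8 [ 0.6388 -0.1939  0.0048] 200.0 261.0
wrist block_front 0.77 [ 0.5294 -0.011   0.0245] 313.0 223.0
wrist bar_edge 0.74 [0.5724 0.0011 0.0403] 316.0 253.0
wrist came_block 0.86 [ 0.4635 -0.0201  0.0251] 313.0 183.0
wrist came_block 0.57 [ 0.6419 -0.2569 -0.0016] 165.0 256.0
```

View pics/w0.png

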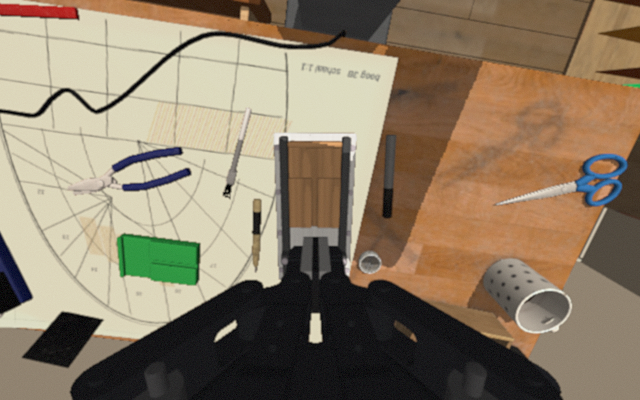

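Wrist view: the block shows at (313,185), with the channel nearly vertical in the image. The closed tips are at about (316,270). I'll measure the yaw from the rails.

Run:
```python
import cv2
a=cv2.imread('pics/w0.png');cv2.imwrite('pics/w0c.png',cv2.resize(a[125:265,255:375],None,fx=4,fy=4,interpolation=cv2.INTER_CUBIC))
a=cv2.imread('pics/top0.png');cv2.imwrite('pics/topd.png',cv2.resize(a[130:265,280:370],None,fx=4.4,fy=4.4,interpolation=cv2.INTER_CUBIC))
```

```text
(no output)
```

View pics/w0c.png

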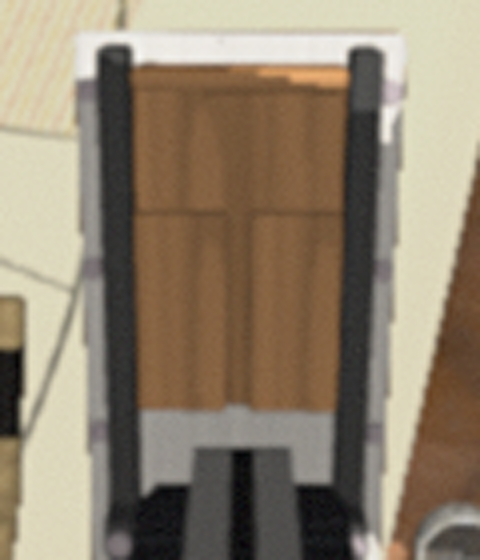

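View pics/topd.png

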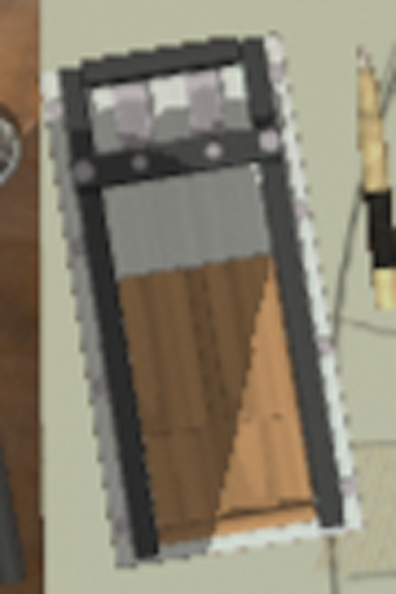

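```bash
cat >> h.py <<'E'
def unproj(npz,u,v,z):
    im=np.load(npz) if isinstance(npz,str) else npz
    T=im['world_from_camera']; d=T[:3,:3]@np.array([(u-im['cx'])/im['fx'],(v-im['cy'])/im['fy'],1])
    return T[:3,3]+d*(z-T[2,3])/d[2]
E
python3 - <<'E'
from h import *
def W(a,b,z): return unproj('pics/w0.npz',255+a/4-.4,125+b/4-.4,z)
L=[W(131,65,.032),W(138,470,.032)];R=[W(349,65,.032),W(336,470,.032)]
for l in (L,R):
    d=l[0]-l[1]; print(l[0].round(4),l[1].round(4),np.arctan2(-d[1],-d[0]))
m=[(L[i]+R[i])/2 for i in (0,1)];d=m[1]-m[0];print('mid',m,np.arctan2(d[1],d[0]),[np.linalg.norm(L[i]-R[i]) for i in (0,1)])
for n,a,b,z in [('rear block edge',240,66,.042),('line1',240,92,.042),('line1',240,92,.036),('line2',240,212,.036),('line2',240,212,.042),('front',240,410,.042)]: print(n,W(a,b,z).round(4))
im=look('top','t1',[])
im=np.load('pics/t1.npz')
def V(a,b,z): return unproj(im,280+a/4.4-.4,130+b/4.4-.4,z)
for p in [(107,200),(157,540),(262,190),(318,520)]: print(V(*p,.032).round(4))
for p in [(120,277),(272,255),(222,425),(160,540)]: print('blk',V(*p,.042).round(4))
E
```

```text
[ 0.4059 -0.0657  0.032 ] [ 0.5641 -0.0438  0.032 ] 0.13781928317338984
[0.3942 0.0109 0.032 ] [0.5523 0.0344 0.032 ] 0.14739596404377128
mid [array([ 0.40005808, -0.02739865,  0.032     ]), array([ 0.55822436, -0.00468877,  0.032     ])] 0.14260767038936342 [np.float64(0.07752765879552499), np.float64(0.07905784008055089)]
rear block edge [ 0.3992 -0.0275  0.042 ]
line1 [ 0.4081 -0.0262  0.042 ]
line1 [ 0.4089 -0.0261  0.036 ]
line2 [ 0.4522 -0.0195  0.036 ]
line2 [ 0.4508 -0.0197  0.042 ]
front [ 0.5278 -0.0081  0.042 ]
[0.5633 0.0335 0.032 ]
[0.3975 0.0124 0.032 ]
[ 0.5663 -0.0425  0.032 ]
[ 0.4054 -0.0653  0.032 ]
blk [0.5242 0.0273 0.042 ]
blk [ 0.5331 -0.0463  0.042 ]
blk [ 0.4518 -0.0202  0.042 ]
blk [0.3979 0.0106 0.042 ]
```

```bash
cat >> h.py <<'E'
PSI=0.142; D=np.array([np.cos(PSI),np.sin(PSI),0]); N=np.array([-D[1],D[0],0])
C=np.array([0.4297,-0.0231,0])   # trough centre at start
Q=quat(PSI)
def at(s,z): return list(C+D*s+[0,0,z])
def rep(tag=''):
    s=arm.state(); p=s['ee_pos']-C; f=s['force']
    print(tag,round(s['t'],2),'s %.4f n %.4f z %.4f'%(p@D,p@N,s['ee_pos'][2]),'F along %.1f lat %.1f z %.1f'%(f@D,f@N,f[2]),flush=True); return s
E
python3 - <<'E'
from h import *
arm.goto(at(0.004,0.08),Q); rep('above')
look('wrist','w1',['trough'])
print(arm.move_straight(at(0.004,0.028),v=0.03,threshold=3)); rep('touch')
look('scene','s1')
E
python3 - <<'E'
import cv2
a=cv2.imread('pics/s1.png');cv2.imwrite('pics/s1c.png',cv2.resize(a[150:290,230:400],None,fx=4,fy=4,interpolation=cv2.INTER_CUBIC))
E
```

```text
above 5.13 s 0.0048 n -0.0002 z 0.0812 F along 0.4 lat 0.5 z 0.5
wrist trough 0.95 [ 0.43   -0.0251  0.0368] 313.0 199.0
wrist trough 0.64 [ 0.6417 -0.2961  0.0148] 40.0 341.0
False
touch 7.12 s 0.0041 n -0.0000 z 0.0281 F along 0.9 lat -0.4 z -0.2
```

View pics/w1.png

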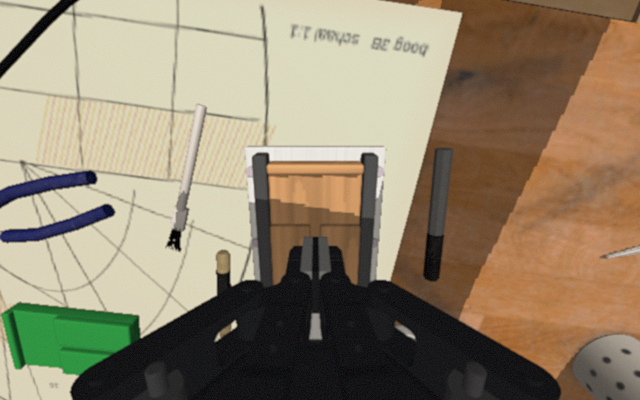

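View pics/s1c.png

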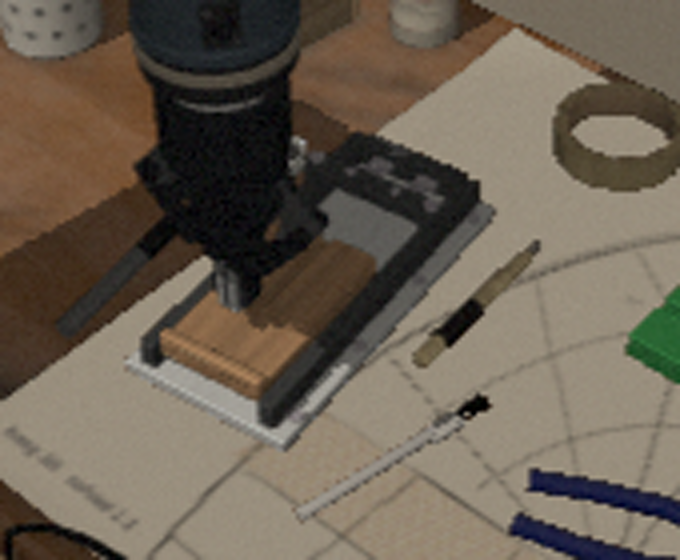

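```bash
python3 - <<'E'
from h import *
for z in [.026,.024,.022,.020,.018,.016]:
    r=arm.move_straight(at(0.004,z),v=0.03,threshold=12); rep(f'{z} {r}')
    if r: break
look('scene','s2')
E
python3 - <<'E'
import cv2
a=cv2.imread('pics/s2.png');cv2.imwrite('pics/s2c.png',cv2.resize(a[150:290,230:400],None,fx=4,fy=4,interpolation=cv2.INTER_CUBIC))
E
```

```text
0.026 False 7.42 s 0.0039 n 0.0000 z 0.0259 F along -0.5 lat 0.4 z 0.8
0.024 False 7.67 s 0.0039 n 0.0000 z 0.0239 F along 0.5 lat -0.2 z -0.1
0.022 False 7.92 s 0.0039 n 0.0000 z 0.0219 F along -0.1 lat 0.2 z 0.1
0.02 False 8.17 s 0.0039 n 0.0000 z 0.0199 F along 0.3 lat -0.2 z 0.9
0.018 False 8.42 s 0.0039 n 0.0000 z 0.0179 F along -0.5 lat -0.0 z 0.0
0.016 False 8.67 s 0.0039 n 0.0000 z 0.0159 F along -1.4 lat -0.8 z -0.8
```

View pics/s2c.png

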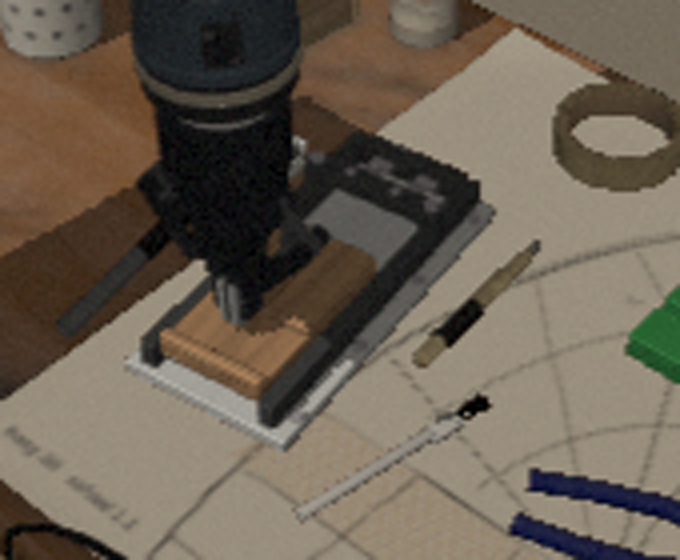

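No contact force yet, even though the TCP reads 0.016. I'll check the reported TCP against the tips in the picture before going lower.

Run:
```python
from h import *
s=arm.state(); p=np.array(s['ee_pos']); print(p,s['gripper_width'],s['tool_rot'],s['qpos'])
for c in ['scene','top','wrist']:
    im=look(c,'chk_'+c); T=np.linalg.inv(im['world_from_camera'])
    a=cv2.cvtColor(im['pixels'],cv2.COLOR_RGB2BGR)
    k=6; uv=[]
    for q in (p,p+[0,0,.02]):
        x=T[:3,:3]@q+T[:3,3]; uv.append((im['fx']*x[0]/x[2]+im['cx'],im['fy']*x[1]/x[2]+im['cy']))
    print(c,uv)
    u,v=map(int,uv[0]); h,w=45,60
    x0=max(0,u-w);y0=max(0,v-h)
    b=cv2.resize(a[y0:y0+2*h,x0:x0+2*w],None,fx=k,fy=k,interpolation=cv2.INTER_CUBIC)
    b=np.clip(b.astype(int)*1.6,0,255).astype(np.uint8)
    for q,col in zip(uv,[(0,0,255),(255,0,0)]): cv2.drawMarker(b,(int((q[0]-x0)*k),int((q[1]-y0)*k)),col,0,16,1)
    cv2.imwrite(f'pics/chkc_{c}.png',b)
```

```text
[ 0.43358362 -0.02254052  0.01594407] 0.0023784517941862326 [-7.09364561e-02  9.97480833e-01 -1.28252068e-06 -8.32568252e-05] [-5.19213796e-02  2.04790330e-01 -5.33239136e-01  8.32931804e-01
 -2.29616234e-05 -1.93913544e-01]
scene [(np.float64(289.6860529175361), np.float64(237.10472015285998)), (np.float64(289.23434280685), np.float64(231.60981324136094))]
top [(np.float64(331.36969303797594), np.float64(234.8563352307321)), (np.float64(331.3652769694511), np.float64(234.86955290246274))]
wrist [(np.float64(314.76023044604074), np.float64(225.6277134041732)), (np.float64(314.7340065027122), np.float64(238.83513111890514))]
```

View pics/chkc_scene.png

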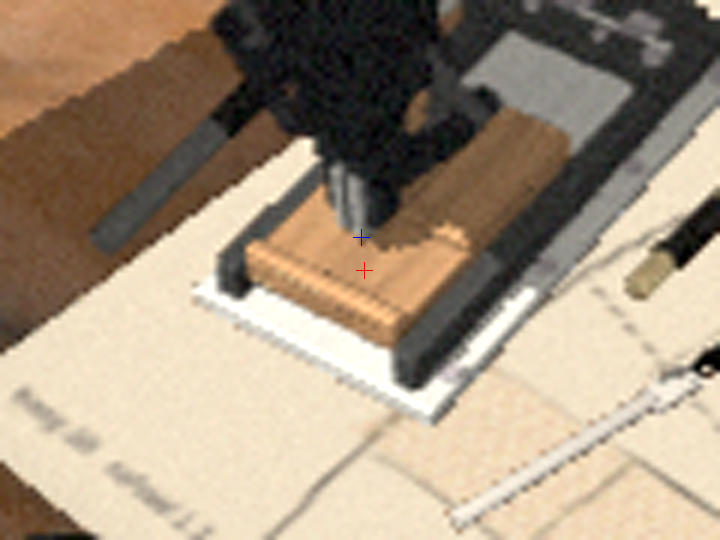

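View pics/chkc_wrist.png

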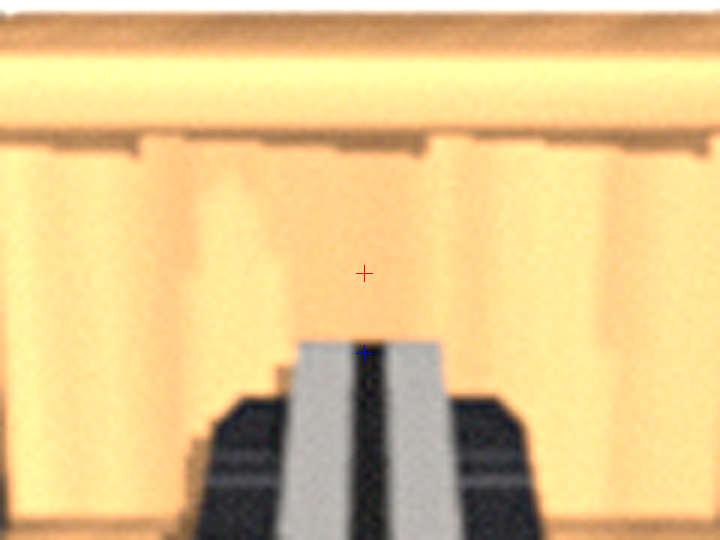

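The tips appear about 20–30 mm above the reported TCP, well inside the trough in plan view. That explains the missing contact. I'll go on down guided by force.

Run:
```python
from h import *
try:
    r=arm.move_straight(at(0.004,-0.012),v=0.015,threshold=4); rep(f'{r}')
except arm.PlanningError as e: print('PE',e)
for c in ['scene','wrist']:
    look(c,'d_'+c)
    a=cv2.imread(f'pics/d_{c}.png'); a=a[150:290,230:400] if c=='scene' else a[140:320,230:400]
    cv2.imwrite(f'pics/d_{c}c.png',np.clip(cv2.resize(a,None,fx=3.3,fy=3.3,interpolation=cv2.INTER_CUBIC)*1.4,0,255))
```

```text
True 9.93 s 0.0039 n 0.0000 z 0.0007 F along 1.3 lat -0.2 z 4.3[ WARN:0@2.124] global loadsave.cpp:1063 imwrite_ Unsupported depth image for selected encoder is fallbacked to CV_8U.
```

View pics/d_scenec.png

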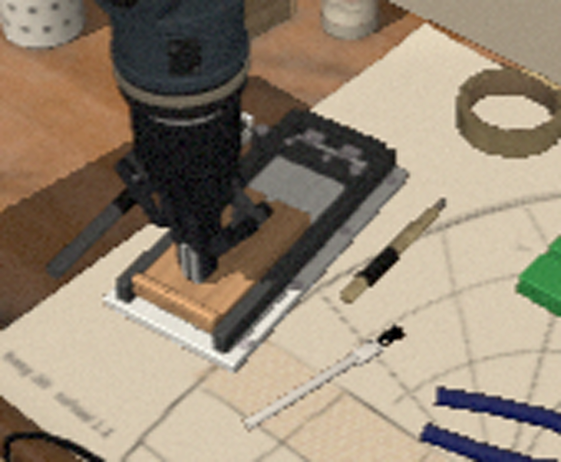

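View pics/d_wristc.png

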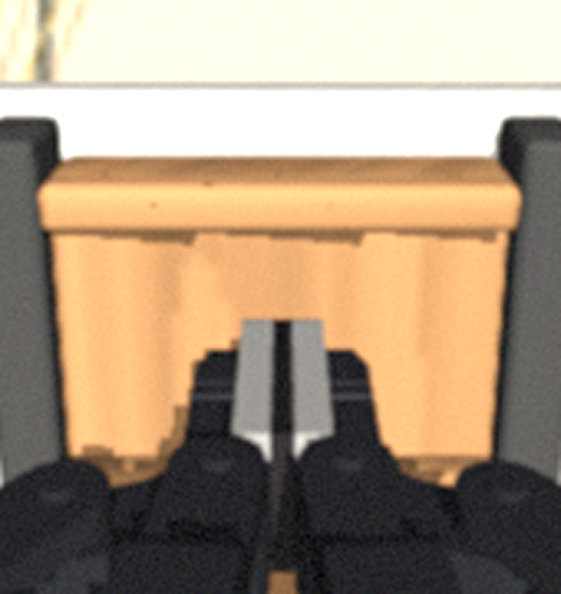

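Contact at reported z = 0.0007 with the tips standing in the trough, so the offset is about 35 mm. Now I press in steps; the bed should come at about -0.009.

Run:
```python
from h import *
for z in np.arange(-0.001,-0.0201,-0.0015):
    r=arm.move_straight(at(0.004,z),v=0.02,threshold=15); s=rep(f'{z:.4f} {r}')
    if s['force'][2]>19: break
look('wrist','p_w',['trough','block_front'])
for c in ['scene','wrist']:
    look(c,'e_'+c)
    a=cv2.imread(f'pics/e_{c}.png'); a=a[150:290,230:400] if c=='scene' else a[140:320,230:400]
    cv2.imwrite(f'pics/e_{c}c.png',cv2.convertScaleAbs(cv2.resize(a,None,fx=3.3,fy=3.3,interpolation=cv2.INTER_CUBIC),alpha=1.4))
```

```text
-0.0010 False 10.28 s 0.0041 n -0.0000 z -0.0009 F along -0.9 lat 0.5 z 4.7
-0.0025 False 10.53 s 0.0041 n -0.0000 z -0.0024 F along -0.9 lat 0.4 z 5.7
-0.0040 False 10.78 s 0.0040 n -0.0000 z -0.0039 F along -1.0 lat -0.2 z 6.6
-0.0055 False 11.03 s 0.0041 n -0.0000 z -0.0053 F along -0.3 lat -0.4 z 8.3
-0.0070 False 11.28 s 0.0041 n -0.0000 z -0.0067 F along -1.8 lat 0.1 z 10.3
-0.0085 False 11.53 s 0.0043 n -0.0001 z -0.0069 F along -14.2 lat 3.2 z 47.9
wrist trough 0.94 [ 0.4311 -0.0235  0.0245] 314.0 243.0
```

View pics/e_scenec.png

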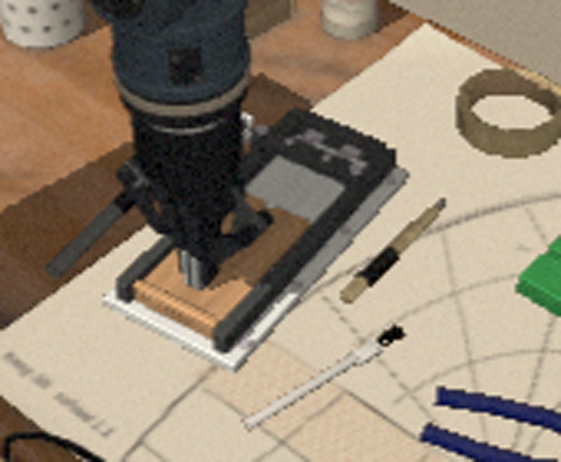

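View pics/e_wristc.png

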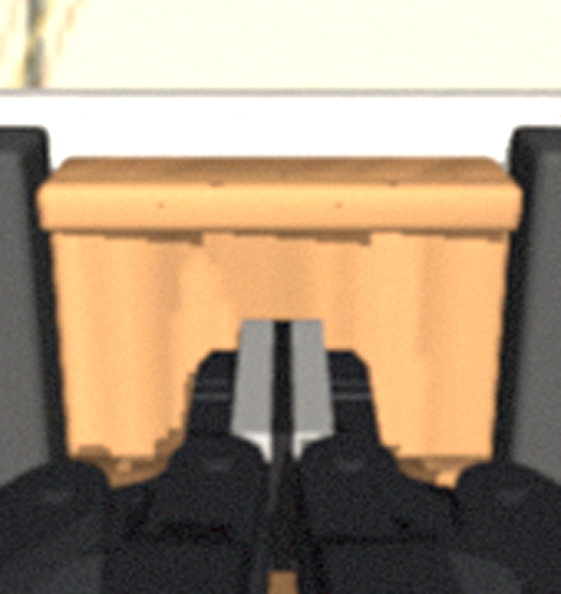

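Pressed flat: the block hit the bed at reported z = -0.0068, 8 mm after first contact, and force rises steeply from there. The trough floor now measures 0.0245 against the 0.026 expected. I'll ease to about 20 N and slide in steps, watching force.

```bash
cat >> h.py <<'E'
def slide(s_from,s_to,z,step=0.006,stop=45,tgt=20,v=0.03):
    s=s_from
    while s<s_to-1e-6:
        s=min(s+step,s_to)
        r=arm.move_straight(at(s,z),attitude=Q,v=v,threshold=stop); st=rep(f'cmd {s:.4f} {z:.4f} {r}')
        f=st['force']
        if r or -(f@D)>stop: return s,z
        z-=np.clip((tgt-f[2])/25000,-0.0006,0.0006)
    return s,z
E
python3 - <<'E'
from h import *
arm.move_straight(at(0.004,-0.0076),v=0.02); rep()
print(slide(0.004,0.040,-0.0076))
look('top','q_t',['block_front','trough'])
E
```

```text
12.03 s 0.0041 n -0.0000 z -0.0068 F along -6.5 lat 0.7 z 25.1
cmd 0.0100 -0.0076 False 12.38 s 0.0104 n -0.0002 z -0.0068 F along -5.1 lat -0.0 z 22.2
cmd 0.0160 -0.0075 False 12.73 s 0.0164 n -0.0002 z -0.0067 F along -4.2 lat -0.2 z 19.4
cmd 0.0220 -0.0075 False 13.08 s 0.0224 n -0.0002 z -0.0067 F along -3.5 lat -0.2 z 20.8
cmd 0.0280 -0.0075 False 13.43 s 0.0285 n -0.0002 z -0.0067 F along -4.1 lat 0.0 z 19.4
cmd 0.0340 -0.0075 False 13.78 s 0.0345 n -0.0002 z -0.0067 F along -3.0 lat 0.0 z 18.8
cmd 0.0400 -0.0076 False 14.13 s 0.0405 n -0.0002 z -0.0067 F along -4.3 lat -0.6 z 20.8
(0.039999999999999994, np.float64(-0.00753932648018656))
top block_front 0.9 [ 0.6411 -0.1969  0.0057] 407.0 139.0
top trough 0.71 [ 0.6395 -0.2918  0.0113] 451.0 138.0
```

Run:
```python
from h import *
look('wrist','r_wrist',['trough'])
look('scene','r_scene')
for c in ['scene','wrist']:
    a=cv2.imread(f'pics/r_{c}.png'); a=a[150:290,230:400] if c=='scene' else a[120:320,230:400]
    cv2.imwrite(f'pics/r_{c}c.png',cv2.convertScaleAbs(cv2.resize(a,None,fx=3,fy=3,interpolation=cv2.INTER_CUBIC),alpha=1.4))
```

```text
wrist trough 0.82 [ 0.467  -0.0221  0.0237] 307.0 242.0
```

View pics/r_scenec.png

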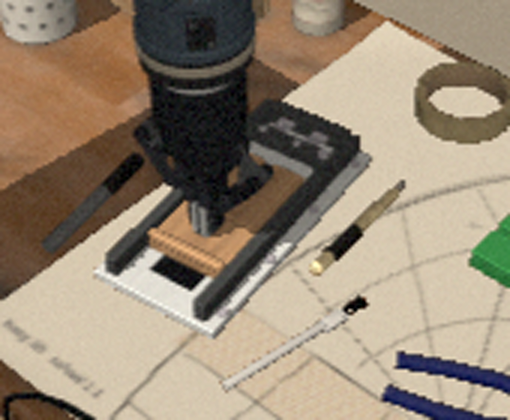

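View pics/r_wristc.png

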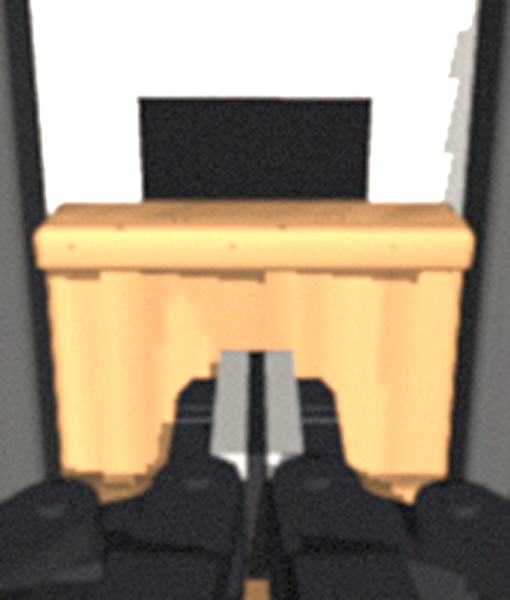

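The block travels with the tips and stays flat; the trough moved about 36 mm. I carry on under the bar to the stop.

Run:
```python
from h import *
print(slide(0.040,0.094,-0.00755,stop=30,tgt=20))
look('wrist','u_wrist',['trough'])
look('scene','u_scene')
for c in ['scene','wrist']:
    a=cv2.imread(f'pics/u_{c}.png'); a=a[150:290,230:400] if c=='scene' else a[60:320,230:400]
    cv2.imwrite(f'pics/u_{c}c.png',cv2.convertScaleAbs(cv2.resize(a,None,fx=2.3 if c=='wrist' else 4,fy=2.3 if c=='wrist' else 4,interpolation=cv2.INTER_CUBIC),alpha=1.4))
```

```text
cmd 0.0460 -0.0076 False 14.78 s 0.0465 n -0.0002 z -0.0067 F along -4.2 lat -0.2 z 20.1
cmd 0.0520 -0.0075 False 15.13 s 0.0524 n -0.0001 z -0.0067 F along -3.8 lat -0.1 z 18.9
cmd 0.0580 -0.0076 False 15.48 s 0.0585 n -0.0002 z -0.0068 F along -3.8 lat 0.8 z 19.3
cmd 0.0640 -0.0076 False 15.83 s 0.0645 n -0.0002 z -0.0067 F along -3.3 lat 0.7 z 20.1
cmd 0.0700 -0.0076 False 16.18 s 0.0705 n -0.0002 z -0.0067 F along -4.5 lat -0.1 z 19.7
cmd 0.0760 -0.0076 False 16.53 s 0.0764 n -0.0001 z -0.0067 F along -5.2 lat -0.8 z 19.9
cmd 0.0820 -0.0076 False 16.88 s 0.0815 n -0.0001 z -0.0068 F along -10.2 lat -0.8 z 26.2
cmd 0.0880 -0.0074 False 17.23 s 0.0875 n -0.0001 z -0.0067 F along -7.4 lat 0.1 z 21.7
cmd 0.0940 -0.0073 False 17.58 s 0.0935 n -0.0001 z -0.0067 F along -8.4 lat 1.4 z 20.0
(0.094, np.float64(-0.007315126069701883))
wrist trough 0.82 [ 0.5198 -0.0101  0.0268] 315.0 246.0
```

View pics/u_scenec.png

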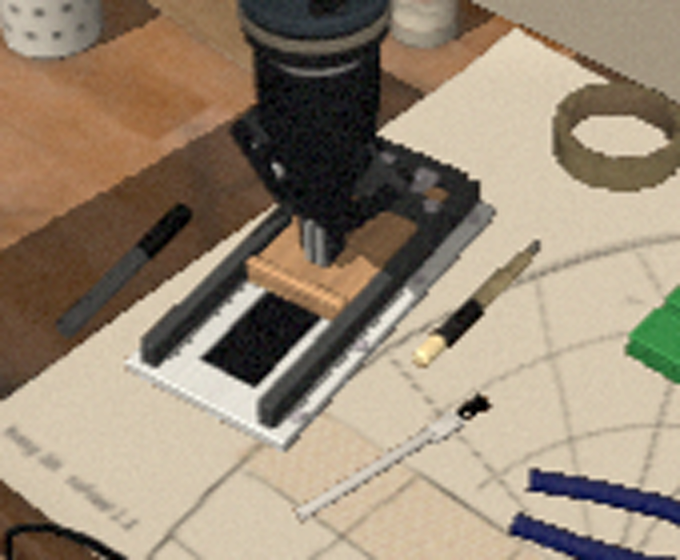

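View pics/u_wristc.png

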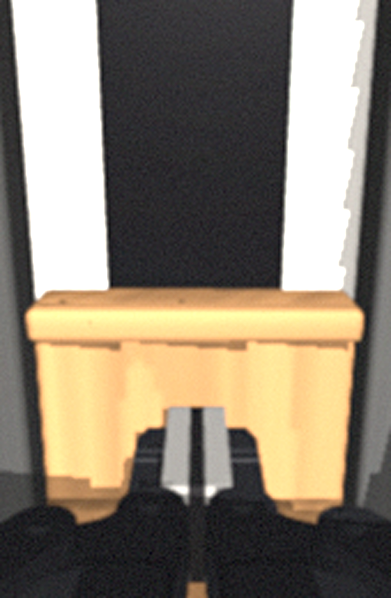

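The block has moved about 91 mm and is under the spring. The last few millimetres follow in smaller steps.

Run:
```python
from h import *
print(slide(0.094,0.120,-0.0074,step=0.002,stop=30,tgt=20,v=0.02))
look('wrist','x_wrist',['trough'])
look('scene','x_scene')
for c in ['scene','wrist']:
    a=cv2.imread(f'pics/x_{c}.png'); a=a[150:290,230:400] if c=='scene' else a[60:320,230:400]
    cv2.imwrite(f'pics/x_{c}c.png',cv2.convertScaleAbs(cv2.resize(a,None,fx=2.3 if c=='wrist' else 4,fy=2.3 if c=='wrist' else 4,interpolation=cv2.INTER_CUBIC),alpha=1.4))
```

```text
cmd 0.0960 -0.0074 False 17.98 s 0.0938 n -0.0001 z -0.0068 F along -20.2 lat 0.6 z 32.9
cmd 0.0980 -0.0069 False 18.23 s 0.0971 n -0.0000 z -0.0067 F along -7.9 lat -1.6 z 14.6
cmd 0.1000 -0.0071 False 18.48 s 0.0991 n -0.0001 z -0.0067 F along -8.5 lat -0.2 z 17.5
cmd 0.1020 -0.0072 False 18.73 s 0.0993 n -0.0001 z -0.0068 F along -22.6 lat 0.2 z 33.1
cmd 0.1040 -0.0067 False 18.98 s 0.1030 n 0.0000 z -0.0065 F along -7.0 lat -0.7 z 13.3
cmd 0.1060 -0.0069 False 19.23 s 0.1055 n -0.0000 z -0.0067 F along -5.5 lat 0.5 z 10.9
cmd 0.1080 -0.0073 False 19.48 s 0.1074 n -0.0001 z -0.0067 F along -7.7 lat -0.1 z 19.4
cmd 0.1100 -0.0073 False 19.73 s 0.1094 n -0.0001 z -0.0067 F along -9.0 lat 0.6 z 19.8
cmd 0.1120 -0.0073 False 19.98 s 0.1095 n -0.0001 z -0.0068 F along -21.1 lat 0.1 z 33.4
cmd 0.1140 -0.0068 False 20.23 s 0.1097 n -0.0001 z -0.0068 F along -30.1 lat -0.9 z 35.8
(0.11400000000000002, np.float64(-0.006798591394440037))
wrist trough 0.8 [ 0.5279 -0.0112  0.0255] 311.0 231.0
wrist trough 0.46 [ 0.5735 -0.0014  0.0404] 317.0 318.0
```

View pics/x_scenec.png

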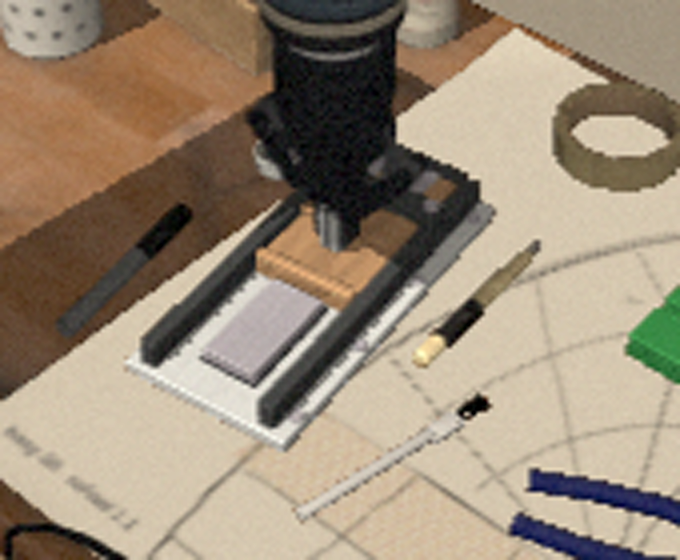

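View pics/x_wristc.png

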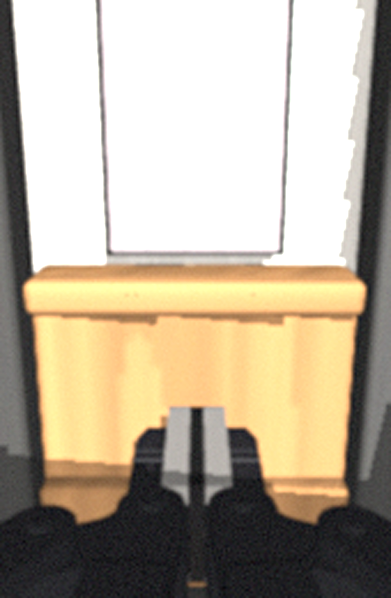

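The plate is up behind the block, with a visible gap. One firmer push confirms it is against the stop before I back off.

Run:
```python
from h import *
z=-0.0066; s=0.114
for i in range(5):
    s+=0.0015; z+=0.0001; arm.move_straight(at(s,z),attitude=Q,v=0.02); st=rep(f'{s:.4f} {z:.4f}')
    if -(st['force']@D)>45: break
look('wrist','y_wrist',['trough'])
a=cv2.imread('pics/y_wrist.png')[60:320,230:400]; cv2.imwrite('pics/y_c.png',cv2.convertScaleAbs(cv2.resize(a,None,fx=2.3,fy=2.3),alpha=1.4))
```

```text
0.1155 -0.0065 20.63 s 0.1096 n -0.0001 z -0.0068 F along -37.7 lat -0.8 z 40.8
0.1170 -0.0064 20.88 s 0.1096 n -0.0001 z -0.0069 F along -47.5 lat -1.5 z 48.8
```

View pics/y_c.png

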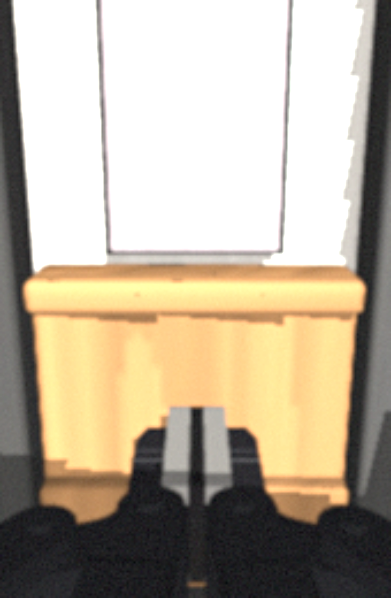

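No movement under 47 N, so it is home. I back off the wall with a light press, then raise.

Run:
```python
from h import *
for s,z in [(0.112,-.0066),(0.1097,-.0068),(0.107,-.0068),(0.104,-.0067)]:
    arm.move_straight(at(s,z),attitude=Q,v=0.02); rep(f'{s} {z}')
arm.move_straight(at(0.103,0.0),attitude=Q,v=0.02); rep()
arm.move_straight(at(0.100,0.12),attitude=Q,v=0.12); rep()
arm.goto(at(-0.06,0.26),Q); rep()
look('wrist','z_wrist',['trough','block_front','bar_edge','latch_plate'])
look('top','z_top',['trough','block_front','bar_edge','latch_plate','stop_face'])
look('scene','z_scene')
a=cv2.imread('pics/z_scene.png')[150:290,230:400]; cv2.imwrite('pics/z_c.png',cv2.convertScaleAbs(cv2.resize(a,None,fx=4,fy=4,interpolation=cv2.INTER_CUBIC),alpha=1.4))
```

```text
0.112 -0.0066 21.38 s 0.1096 n -0.0001 z -0.0067 F along -15.4 lat -1.6 z 16.9
0.1097 -0.0068 21.65 s 0.1090 n -0.0001 z -0.0067 F along -4.3 lat -1.3 z 10.1
0.107 -0.0068 21.93 s 0.1069 n -0.0000 z -0.0067 F along -0.5 lat -1.2 z 6.6
0.104 -0.0067 22.23 s 0.1038 n 0.0000 z -0.0067 F along -2.0 lat 0.1 z 6.2
 22.73 s 0.1030 n 0.0000 z 0.0000 F along -0.7 lat -0.4 z -0.2
 23.88 s 0.0995 n 0.0001 z 0.1193 F along -0.4 lat -0.6 z -0.4
 24.73 s -0.0595 n -0.0000 z 0.2591 F along 0.4 lat 0.0 z -0.9
wrist trough 0.92 [ 0.6402 -0.2977  0.0145] 144.0 289.0
wrist block_front 0.77 [ 0.638  -0.1921  0.0032] 206.0 291.0
wrist latch_plate 0.98 [ 0.4556 -0.0208  0.0217] 314.0 214.0
wrist latch_plate 0.32 [ 0.5779 -0.1014 -0.002 ] 260.0 267.0
top trough 0.82 [ 0.6417 -0.2916  0.0139] 451.0 137.0
top trough 0.67 [ 0.5286 -0.007   0.0303] 323.0 191.0
top block_front 0.73 [0.6275 0.0067 0.0103] 316.0 147.0
top block_front 0.73 [ 0.639  -0.1956  0.0054] 407.0 140.0
top bar_edge 0.61 [ 0.5738 -0.0037  0.0365] 321.0 169.0
top latch_plate 0.77 [ 0.4553 -0.0176  0.0194] 329.0 225.0
top latch_plate 0.27 [ 0.4422 -0.1416  0.0012] 386.0 230.0
top stop_face 0.78 [0.6269 0.0038 0.0116] 317.0 148.0
```

View pics/z_c.png

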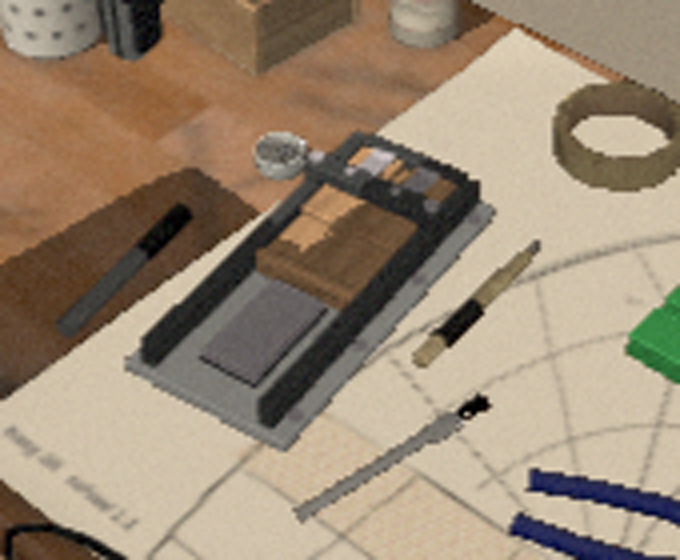

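View pics/z_wrist.png

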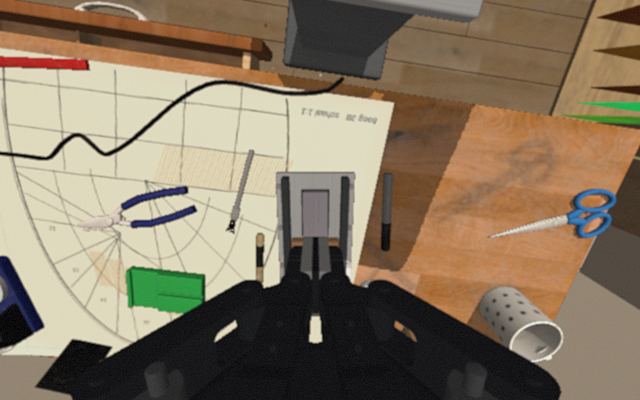

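The block fills the channel up to the stop, its front edge coinciding with the stop face. The plate stands up behind it, at scene-crop (265,330), and the tools and dish are where they were. Handing in.

Run:
```python
from h import *
order.hand_in(); print(arm.state()['t'])
```

```text
the job is handed in; nothing more can be done
the job is handed in; nothing more can be done
```

I loaded the came block into the jig and handed the job in at about 25 s of the 54 s allowed; no verdict is reported. With the fingers shut in the trough, I pressed the block onto the bed and slid it about 99 mm under the bar and leaf spring. A 47 N push against the stop no longer moved it. I then backed off the wall, raised the hand and moved it clear.

**Last checks:**
- **Block home:** the top camera puts the block's front edge at x = 0.6275 m and the stop face at 0.6269 m, so it is home within measuring error.
- **Plate up:** the sprung plate measures 0.0217 m high from the wrist camera and 0.0194 m from the top one, where 0.022 m is full height. The second is just under the 0.020 m limit but within the networks' 4 mm error, and the scene picture shows the plate standing up behind the block.
- **Block flat:** after backing off, the top camera put the trough floor at 0.030 m, where 0.026 m is flat on the bed. I did not measure the block's tilt directly.
- **Hand and bystanders:** the force on the tool is near zero with the hand clear. The tools and the dish look unmoved in the picture, though I did not measure them.

**Disagreements:**
- **Finger length:** the shut fingertips first touched about 35 mm above the reported TCP, so I set the press by force instead of by the given heights.
- **Leaf spring:** I did not measure its angle. I only saw the block lying under it in the last picture.

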